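# Show the chrome slide to the inspection camera

### The job

On the camera's grey key box press the large round key down and let it up (camera on), then the small round key (lamp on), and leave the square key between them alone. Then take the chrome slide out of the yellow pick holder and hold it up still in the camera's focus: its middle straight above the centre of the black disc on the camera's foot, at the height of the lens, level, with its bore pointing at the lens (either end first). Finish holding it there in the gripper, do not let it go; do not drop the slide and leave the other things on the bench where they are.

Things in the scene. Friction and masses are not known exactly. Their poses are not given: they have to be found in the camera images.
- slide_center (a point): Centre of the chrome guitar slide, a plain steel tube open at both ends, 70 mm long, 28 mm outside diameter, 21 mm bore, about 60 to 130 g. Its x axis runs along the bore. At the start it lies level in the two V saddles of the yellow holder, its centre 45 mm above the bench; between the saddles its middle 50 mm is free, and there the space beside and below it is open down to the holder's 10 mm thick base.
- holder: Yellow plastic pick holder, fixed to the bench, on the robot's left or right. Origin on the bench under the slide's middle (within 3 mm), x axis along the slide. Base 160 x 75 x 10 mm (x from -68 to 92 mm); two saddles, 6 mm thick, at x = -28 and +28 mm, 42 mm high; a block with picks under a spring clip at x = 61 to 87 mm, 44 mm high.
- focus_point (a point): Point in the air where the slide's centre must be held: 200 mm above the bench, straight above the centre of the black disc, on the lens axis. Its x axis is the level lens axis (x points from the focus point to the camera). The lens's front is 115 mm from this point in +x.
- focus_disc (a point): Centre of the top of the round black disc, 30 mm in diameter, that marks the focus on the aluminium foot of the camera, about 10 mm above the bench.
- inspector: Inspection camera, fixed to the bench: aluminium foot plate 250 x 90 x 8 mm (x from -40 to 210 mm), upright steel post at x = 175 mm, black camera body 60 x 56 x 50 mm (x from 145 to 205 mm, top 225 mm above the bench) with a lens barrel 38 mm in diameter that looks to -x at 200 mm height. Origin on the bench under the disc's centre.
- keybox: Grey key box, fixed to the bench, on the side opposite the holder: 85 x 170 x 40 mm (x, y, z), origin at the centre of its underside. On top, in a row along its y axis, black keys in low grey housings: the large round one at y = +55 mm, the square one at 0, the small round one at y = -52 mm. Key tops are 62 mm above the bench and stand 10 mm proud of their housings.
- key_large_top (a point): Centre of the top of the large round key (34 mm diameter); pressed straight down.
- key_small_top (a point): Centre of the top of the small round key (18 mm diameter); pressed straight down.
- key_square_top (a point): Centre of the top of the square key (22 x 22 mm) between the two; to be left alone.
- key_large (a joint): Spring key, about 1.5 N to start it and 5 N to push it home; 0 = up, 0.006 m = fully down; it springs back up by itself. A press counts from 0.004 m down.
- key_small (a joint): Spring key, about 1.5 N to start it and 5 N to push it home; 0 = up, 0.006 m = fully down; it springs back up by itself. A press counts from 0.004 m down.
- key_square (a joint): The square key, the same spring and travel; must not go down.
- looper_center (a point): Centre of the silver looper pedal, 115 x 70 x 54 mm with one big knob, loose, behind on the bench; leave alone.
- phaser_center (a point): Centre of the purple phaser pedal, 115 x 70 x 54 mm with two small knobs, loose, behind on the bench; leave alone.
- spanner: Stainless spanner lying loose in front of the robot; leave alone.
- socket: Small steel socket, 26 mm in diameter and 34 mm high, standing loose between the task's things; leave alone (it is not the slide).
- tin: Flat round copper pick tin, 63 mm in diameter, 22 mm high, loose between the task's things; leave alone.
- slide: The chrome slide as a body; its origin is its centre, as the point's.

How it is judged (in metres and radians):
On the way, in this order (a step that is already met when the one before it is completed fails the run):
1. the large round key is pressed (value of joint key_large above 0.004 m and value of joint key_small below 0.002 m), for 0.05 s.
2. then, the large key up again, the small round key is pressed (value of joint key_small above 0.004 m and value of joint key_large below 0.002 m), for 0.05 s.
3. then the slide is lifted clear of the holder in the gripper (height (world z) of slide_center above 0.09 m and contact force between slide and the fingers above 0.5 N and contact force between slide and holder below 0.1 N), for 0.1 s.
At the end, for the whole second after the job is handed in: Slide held still in the fingers, clear of camera and holder: centre within 15 mm sideways of the point above the disc's centre and within 15 mm of the lens height (200 mm), bore within 0.2 rad (11 degrees) of the lens axis, either end first; both round keys up (horizontal distance between slide_center and focus_point below 0.015 m and height (world z) of slide_center between 0.185 and 0.215 m and angle between the x axis of slide_center and the x axis of focus_point, either way round below 0.2 rad and linear speed of slide below 0.03 m/s and contact force between slide and the fingers above 0.5 N and contact force between slide and inspector below 0.1 N and contact force between slide and holder below 0.1 N and value of joint each of key_large, key_small below 0.002 m); the arm keeps its last pose, push and grip.
It fails at once if the square key is pressed (value of joint key_square above 0.003 m).
It fails at once if two keys are down at once (value of joint each of key_large, key_small above 0.003 m).
It fails at once if the slide is dropped onto the bench (height (world z) of slide_center below 0.03 m).
It fails at once if another thing on the bench is moved by more than 30 mm (distance of any of looper_center, phaser_center, spanner, socket, tin from where it was at the start of the episode above 0.03 m).
It also fails if it takes over 72 s, if anything falls off the work surface, if the arm or the gripper's body presses on something with over 40 N, if the wrist force passes 120 N, or if a joint passes its speed limit or range.

### The arm

A 6-joint arm with a two-finger parallel gripper is mounted at the origin on the work surface. World frame = base frame: x ahead of the robot, y to its left, z up, the work surface at z = 0. Lengths are in mm, angles in rad, forces in N, time in s.
With the tool pointing down it reaches from about 350 to 975 mm from the base axis. Payload 7.1 kg.
Tool frame: the origin (TCP) lies midway between the tips of the shut fingers; the grasp point (between the pads) lies 19 mm behind it (ctrl.hold_point_z is the z of the grasp point in the tool frame, in mm); z points along the fingers, y is the line along which they close (so a half turn about z gives the same grasp; the last joint's range is limited). The gripper opens to 88 mm and grips with 3 to 60 N. Pads are 20 mm wide; open, the fingers measure 115 mm over their backs; the gripper's body (75 mm by 178 mm) begins 61 mm behind the grasp point.
Start: joints at [-1.14, 0.423, 1.63, -0, 1.089, -0.019], TCP at [271.755, -562.809, 222.675] pointing down, gripper open.
Joint ranges: [-3, 3], [-0.9, 2.11], [0.09, 2.58], [-1.31, 4.45], [0.11, 2.69], [-2.54, 2.54]. Speed limits (rad/s): [2.39, 2.39, 3.01, 3.14, 3.14, 3.14].

### API

Orientations are given as a rotation vector (axis times angle).
In Python, from bench import ctrl, snapshot, camera_params gives the robot as it stands.
- The arm moves only by the tool carry_out, never from a script. Its argument "deltas" is a list of rows, each a list of 3 entries, a list of its own where there are three numbers: the shift along the tool's x, y, z each as a share of 0.02 m, from -1 to 1, then the turn, a rotation vector about the tool's x, y, z each as a share of 0.15 rad, from -1 to 1, then the closure, from 0 (fully open) to 1 (shut). A call has 1 to 8 rows; each row shifts and turns the commanded pose from where the row before left it, along the tool's axes as they then stand; what a row does not reach is not made up. A row lasts 1/10 s, in which the tool goes at most 50 mm and 8.59 degrees, less where a joint would pass 70% of its speed; a pose out of reach is approached as far as the arm can. A call with a number of a shift or a turn outside -1 to 1 is refused whole. A call with a gripper value outside its range is refused whole. The fingers move at their own pace and stop on an object; the grip force is fixed at half the most. Time passes only in rows, so rows that do not move let the fingers close. It gives the time, the measured TCP pose, the force, the opening and the grip force at its end, in the units of the state.
- ctrl.state(): the state, without advancing time (a new reading comes with each control period).
- snapshot(name): name is "scene" or "side" or "wrist"; returns the picture (480x640x3 uint8, red, green, blue); there is no depth.
- camera_params(name): a dict with "mtx" (3x3 intrinsics, pixels), "pose" (4x4, takes a point from camera to world coordinates). Camera axes: x right, y down, z forward; pixel columns grow to the right and rows downward; lengths in mm; the calibration is good to about 2 mm. A picture is of the moment at which its call begins: read the wrist's pose just before it. camera_params takes no time and is no camera call; for the wrist camera it gives the pose at the moment of the call.
- ctrl.close_job(): hands the job in; it is judged then, once.
The state is a dict: "time_s": time; "qpos": joint angles; "qvel": joint speeds; "joint_efforts": joint torques, N m; "position": TCP position; "orientation": TCP orientation; "ft_force": force on the tool from outside, world axes, zero at the start; "moment": the same for the moment, N m; "gripper_width": finger opening in mm; "finger_force": force on a finger pad.
Only numpy, scipy, OpenCV 4.12 (cv2) and the standard library are available. Lean on these libraries where they do the work, as an engineer would, in place of code of your own. Each camera call takes 0.05 s, during which the arm holds its last target. There are 200 camera calls.

## Working session

There is one attempt and no reset: what is moved stays moved. The work goes in short steps, Python scripts to look and compute and a tool call to move; the robot and the scene stay as the last step left them, time stands still between calls to the robot, and variables do not carry over. Pictures are saved under pics/ and viewed, at most 10 in all, crops included, and the job is handed in when it is done.

Besides the shell and the picture viewer there is one more tool, called as name([rows], argument=value, ...), one row to a line, values as JSON. carry_out: Moves the arm, as the interface text tells. Shift numbers are shares of 0.02 m and turn numbers shares of 0.15 rad, none past 1 either way. Its arguments: {"type":"object","properties":{"deltas":{"type":"array","items":{"type":"array"}}},"required":["deltas"]}

```bash
mkdir -p pics; python3 - <<'E'
from bench import ctrl, snapshot, camera_params
import cv2, numpy as np
np.set_printoptions(precision=4,suppress=True)
s=ctrl.state(); print(s)
for n in("scene","side","wrist"):
    p=camera_params(n); print(n,p["mtx"],p["pose"])
    cv2.imwrite(f"pics/{n}0.png",snapshot(n)[:,:,::-1])
E
```

```text
{'time_s': 0.0, 'qpos': array([-1.14  ,  0.4239,  1.6307,  0.    ,  1.0886, -0.019 ]), 'qvel': array([ 0.0013,  0.0004,  0.0002, -0.0011, -0.0022, -0.0012]), 'joint_efforts': array([  0.0006, -54.4629, -27.3665,   0.0644,   0.0226,  -0.0001]), 'position': array([ 271.5411, -562.3028,  221.8844]), 'orientation': array([-3.061 , -0.7003,  0.0005]), 'ft_force': array([-0.1627, -0.0774,  0.2892]), 'moment': array([-0.0212, -0.0091, -0.0027]), 'finger_force': 0.0, 'gripper_width': 87.69148577067338}
scene [[484.0017   0.     310.1655]
 [  0.     484.0017 238.7138]
 [  0.       0.       1.    ]] [[   0.7663    0.5322   -0.36    903.836 ]
 [   0.6425   -0.6397    0.4219 -385.957 ]
 [  -0.0058   -0.5546   -0.8321  973.3237]
 [   0.        0.        0.        1.    ]]
side [[461.862    0.     321.6564]
 [  0.     461.862  236.7104]
 [  0.       0.       1.    ]] [[ -0.9295  -0.2089   0.3039 278.8542]
 [ -0.3686   0.5484  -0.7506 672.4048]
 [ -0.0098  -0.8097  -0.5867 642.263 ]
 [  0.       0.       0.       1.    ]]
wrist [[363.9565   0.     320.7292]
 [  0.     363.9565 237.7634]
 [  0.       0.       1.    ]] [[   0.4362   -0.8565   -0.2757  347.884 ]
 [  -0.8998   -0.4157   -0.1322 -525.7778]
 [  -0.0014    0.3058   -0.9521  385.1787]
 [   0.        0.        0.        1.    ]]
```

View pics/scene0.png

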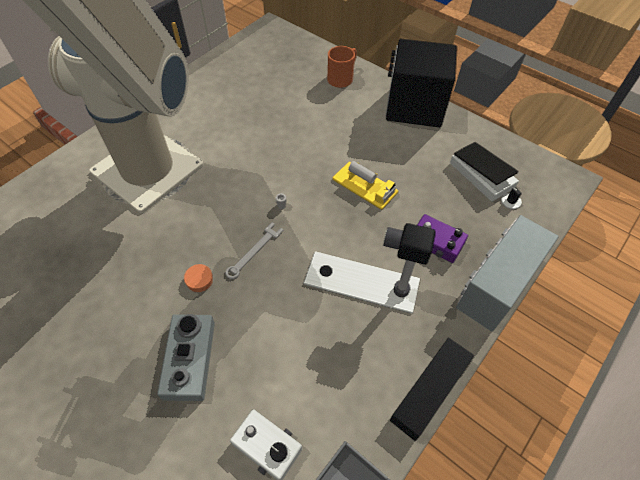

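View pics/side0.png

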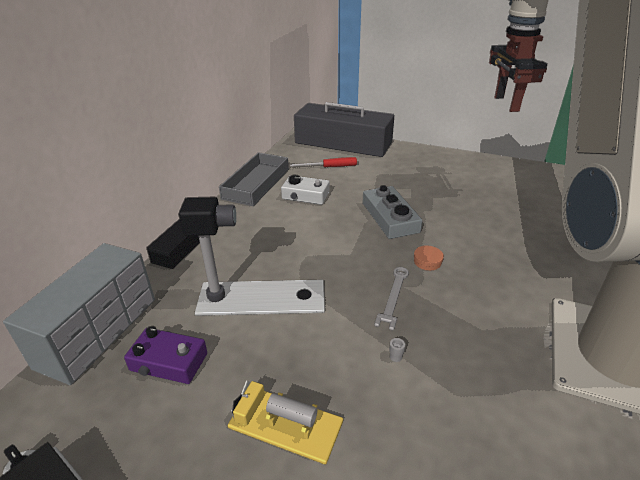

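The scene view shows the keys at (188,324), (184,350) and (180,377), the disc at (326,271) and the slide at (363,171). In the side view the large key is at (402,211), the small key at (383,188), the disc at (304,294) and the slide at (291,409).

```bash
cat > h.py <<'E'
from bench import ctrl, snapshot, camera_params
import cv2, numpy as np
from scipy.spatial.transform import Rotation as R
np.set_printoptions(precision=3,suppress=True)
def onz(p,uv,z):
    "pixel -> world point on plane z"
    P=p["pose"]; d=P[:3,:3]@np.linalg.solve(p["mtx"],[*uv,1]); o=P[:3,3]
    return o+d*(z-o[2])/d[2]
def proj(p,X):
    P=p["pose"]; c=P[:3,:3].T@(np.asarray(X)-P[:3,3]); q=p["mtx"]@c; return q[:2]/q[2]
def go(target,Rz=None):
    "tool-frame shift (in rows of 0.02 m) to world target; optional target rotation"
    s=ctrl.state(); r=R.from_rotvec(s["orientation"])
    print("pos",s["position"],"shift",r.inv().apply(np.asarray(target)-s["position"])/20)
    if Rz is not None: print("turn",(r.inv()*Rz).as_rotvec()/.15)
E
python3 - <<'E'
from h import *
a,b=camera_params("scene"),camera_params("side")
for n,u,v,z in [("large",(188,324),(402,211),62),("sq",(184,350),(392,199),62),("small",(180,377),(383,188),62),("disc",(326,271),(304,294),10),("slide",(363,171),(291,409),50),("socket",(281,198),(398,342),34),("tin",(198,272),(429,252),22),("slA",(351,165),(271,401),57),("slB",(375,178),(311,413),57),("lens",(388,238),(233,215),200)]:
    print(n,onz(a,u,z),onz(b,v,z))
E
```

```text
large [ 452.603 -241.63    62.   ] [ 443.102 -230.249   62.   ]
sq [ 487.782 -283.845   62.   ] [ 478.186 -273.953   62.   ]
small [ 522.299 -324.808   62.   ] [ 512.564 -317.408   62.   ]
disc [571.964  57.619  10.   ] [567.457  56.987  10.   ]
slide [474.832 325.13   50.   ] [470.673 324.582  50.   ]
socket [364.253 136.906  34.   ] [359.596 132.148  34.   ]
tin [ 355.29  -135.205   22.   ] [ 360.358 -151.624   22.   ]
slA [442.74 316.56  57.  ] [500.929 327.338  57.   ]
slB [514.686 320.209  57.   ] [439.344 324.22   57.   ]
lens [683.044 103.007 200.   ] [676.903 101.661 200.   ]
```

View pics/wrist0.png

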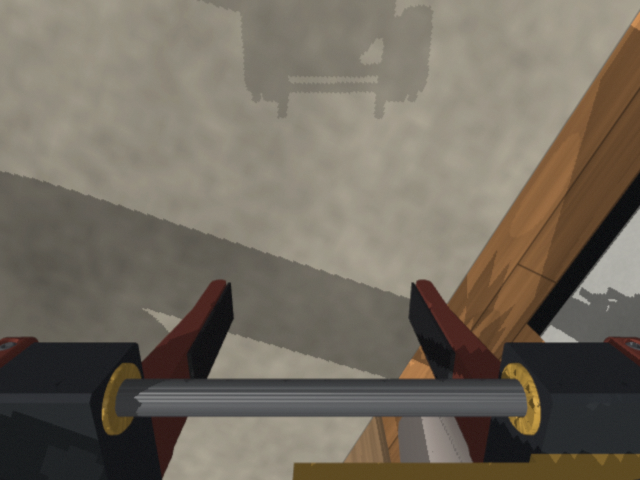

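The wrist view shows only the bench and the open fingers, with no task object. The coarse positions are good enough, so I'll move above the key box, closing the gripper on the way.

carry_out([
  [[1,-0.5,0],[0,0,0],1],
  [[1,-0.5,0],[0,0,0],1],
  [[1,-0.5,0],[0,0,0],1],
  [[1,-0.5,0],[0,0,0],1],
  [[1,-0.5,0],[0,0,0],1],
  [[1,-0.5,0],[0,0,0],1],
  [[1,-0.5,0],[0,0,0],1],
  [[1,-0.5,0],[0,0,0],1],
])

```text
time_s: 0.95
position: [381.4, -420.3, 222.5]
orientation: [-3.062, -0.7, 0.0]
ft_force: [0.8, -0.4, 0.0]
gripper_width: 27.0
finger_force: 0.0
```

carry_out([
  [[1,-0.5,0],[0,0,0],1],
  [[1,-0.5,0],[0,0,0],1],
  [[1,-0.5,0],[0,0,0],1],
  [[1,-0.5,0],[0,0,0],1],
  [[1,-0.5,0],[0,0,0],1],
  [[1,-0.5,0],[0,0,0],1],
  [[0,0,0],[0,0,0],1],
  [[0,0,0],[0,0,0],1],
])

```text
time_s: 1.75
position: [462.9, -314.9, 222.5]
orientation: [-3.062, -0.703, 0.001]
ft_force: [-0.2, -0.1, -0.7]
gripper_width: 0.2
finger_force: 0.0
```

```bash
python3 - <<'E'
from h import *
s=ctrl.state(); print(s["time_s"],s["position"],s["orientation"],s["gripper_width"])
np.save("w1.npy",camera_params("wrist")["pose"])
cv2.imwrite("pics/wrist1.png",snapshot("wrist")[:,:,::-1])
E
```

```text
1.75 [ 462.929 -314.852  222.49 ] [-3.062 -0.703  0.001] 0.2464616313322301
```

View pics/wrist1.png

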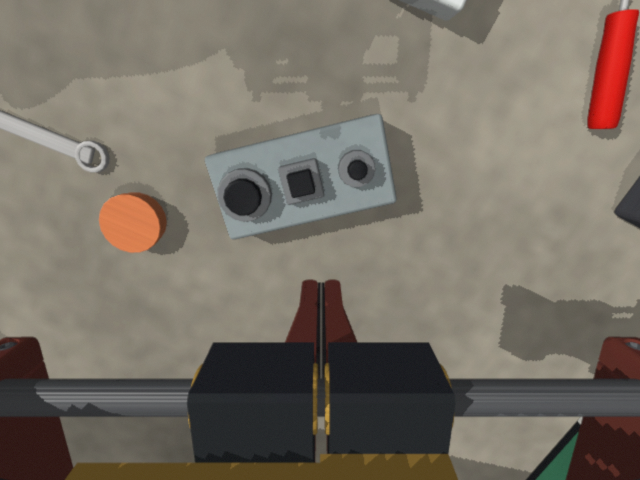

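The wrist view shows the large key at (242,196), the square key at (301,183) and the small key at (358,169).

```bash
python3 - <<'E'
from h import *
p=camera_params("wrist"); p["pose"]=np.load("w1.npy")
L,Q,S=[onz(p,u,62) for u in [(242,196),(301,183),(358,169)]]
print(L,Q,S,np.linalg.norm(L-S),R.from_rotvec(ctrl.state()["orientation"]).as_matrix())
for T in(L,S): go([*T[:2],72])
r=R.from_rotvec(ctrl.state()["orientation"]); print("L->S",r.inv().apply(S-L)/20)
E
```

```text
[ 450.063 -242.364   62.   ] [ 483.952 -285.207   62.   ] [ 517.105 -325.126   62.   ] 106.5091802600491 [[ 0.9    0.435 -0.001]
 [ 0.435 -0.9   -0.   ]
 [-0.    -0.    -1.   ]]
pos [ 462.657 -315.27   222.514] shift [ 1.023 -3.555  7.526]
pos [ 462.657 -315.27   222.514] shift [2.24  1.63  7.524]
L->S [ 1.218  5.184 -0.002]
```

carry_out([
  [[0.255,-0.89,0.9],[0,0,0],1],
  [[0.255,-0.89,0.9],[0,0,0],1],
  [[0.255,-0.89,0.9],[0,0,0],1],
  [[0.255,-0.89,0.9],[0,0,0],1],
  [[0,0,1],[0,0,0],1],
  [[0,0,1],[0,0,0],1],
  [[0,0,1],[0,0,0],1],
  [[0,0,0.9],[0,0,0],1],
])

```text
time_s: 2.6
position: [449.9, -242.9, 71.8]
orientation: [3.063, 0.699, -0.0]
ft_force: [-0.2, 0.3, 0.3]
gripper_width: 0.8
finger_force: 0.0
```

carry_out([
  [[0,0,0],[0,0,0],1],
  [[0,0,0],[0,0,0],1],
])

```text
time_s: 2.8
position: [450.1, -242.6, 72.7]
orientation: [-3.062, -0.699, 0.001]
ft_force: [0.2, -0.7, 0.9]
gripper_width: 0.5
finger_force: 0.0
```

carry_out([
  [[0,0,0.4],[0,0,0],1],
  [[0,0,0.2],[0,0,0],1],
  [[0,0,0.15],[0,0,0],1],
  [[0,0,0],[0,0,0],1],
  [[0,0,0],[0,0,0],1],
])

```text
time_s: 3.3
position: [450.9, -242.5, 58.1]
orientation: [3.061, 0.701, 0.001]
ft_force: [-0.1, -2.8, 4.4]
gripper_width: 0.9
finger_force: 1.9
```

carry_out([
  [[0,0,0.1],[0,0,0],1],
  [[0,0,0],[0,0,0],1],
  [[0,0,0],[0,0,0],1],
])

```text
time_s: 3.6
position: [450.9, -242.5, 56.3]
orientation: [3.061, 0.701, 0.001]
ft_force: [-1.5, -3.2, 8.3]
gripper_width: 0.4
finger_force: 4.3
```

The large key is fully down: 8 N, against about 5 N to push it home. Next I'll lift, cross over at a safe height and go to the small key.

carry_out([
  [[0,0,-0.7],[0,0,0],1],
  [[0,0,-0.7],[0,0,0],1],
  [[0.24,1,0],[0,0,0],1],
  [[0.24,1,0],[0,0,0],1],
  [[0.24,1,0],[0,0,0],1],
  [[0.24,1,0],[0,0,0],1],
  [[0.24,1,0],[0,0,0],1],
  [[0,0.18,0],[0,0,0],1],
])

```text
time_s: 4.4
position: [518.6, -326.2, 84.7]
orientation: [3.061, 0.699, 0.003]
ft_force: [-0.3, 0.3, -0.5]
gripper_width: 0.7
finger_force: 0.0
```

```bash
python3 - <<'E'
from h import *
go([517.1,-325.1,62]); print(ctrl.state()["ft_force"])
E
```

```text
pos [ 518.58  -326.176   84.74 ] shift [-0.045 -0.083  1.137]
[-0.312  0.31  -0.458]
```

carry_out([
  [[-0.04,-0.08,0.6],[0,0,0],1],
  [[0,0,0.4],[0,0,0],1],
  [[0,0,0.2],[0,0,0],1],
  [[0,0,0.15],[0,0,0],1],
  [[0,0,0.05],[0,0,0],1],
  [[0,0,0],[0,0,0],1],
  [[0,0,0],[0,0,0],1],
])

```text
time_s: 5.1
position: [514.2, -322.5, 56.2]
orientation: [-3.06, -0.7, 0.004]
ft_force: [-5.3, 5.1, 12.5]
gripper_width: 0.2
finger_force: 6.1
```

The key is fully home: z is 56.2 with 12 N. I'll lift and travel towards the disc, opening the gripper on the way.

carry_out([
  [[0,0,-0.5],[0,0,0],1],
  [[0,0,-1],[0,0,0],1],
  [[0,0,-1],[0,0,0],1],
  [[0,0,-1],[0,0,0],1],
  [[0.4,-1,-1],[0,0,0],1],
  [[0.4,-1,-1],[0,0,0],1],
  [[0.4,-1,-1],[0,0,0],1],
  [[0.4,-1,-1],[0,0,0],1],
])

```text
time_s: 5.9
position: [509.6, -236.9, 206.6]
orientation: [3.062, 0.7, 0.001]
ft_force: [0.2, -0.4, 0.1]
gripper_width: 0.5
finger_force: 0.0
```

carry_out([
  [[0.4,-1,-1],[0,0,0],0],
  [[0.4,-1,0],[0,0,0],0],
  [[0.4,-1,0],[0,0,0],0],
  [[0.4,-1,0],[0,0,0],0],
  [[0.4,-1,0],[0,0,0],0],
  [[0.4,-1,0],[0,0,0],0],
  [[0.4,-1,0],[0,0,0],0],
  [[0.4,-1,0],[0,0,0],0],
])

```text
time_s: 6.7
position: [497.6, -64.9, 225.8]
orientation: [3.062, 0.701, 0.001]
ft_force: [0.2, 0.1, 0.5]
gripper_width: 61.2
finger_force: 0.0
```

carry_out([
  [[0.4,-1,0],[0,0,0],0],
  [[0.4,-1,0],[0,0,0],0],
  [[0,0,0],[0,0,0],0],
  [[0,0,0],[0,0,0],0],
])

```text
time_s: 7.1
position: [494.8, -22.8, 225.8]
orientation: [3.062, 0.703, 0.001]
ft_force: [-0.7, -0.5, 0.1]
gripper_width: 87.4
finger_force: 0.0
```

```bash
python3 - <<'E'
from h import *
s=ctrl.state(); print(s["time_s"],s["position"],s["orientation"],s["ft_force"])
np.save("w2.npy",camera_params("wrist")["pose"])
cv2.imwrite("pics/wrist2.png",snapshot("wrist")[:,:,::-1])
E
```

```text
7.1 [494.848 -22.805 225.84 ] [3.062 0.703 0.001] [-0.728 -0.522  0.102]
```

View pics/wrist2.png

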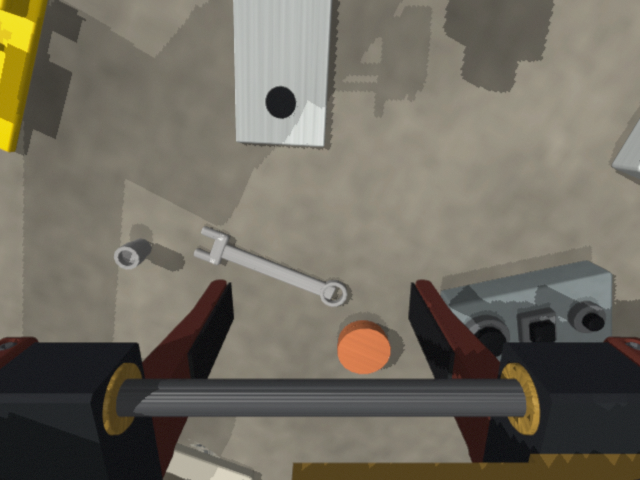

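The disc is at (280.5,102). The foot's left edge runs from (234,0) to (236,142) and its right edge from (331,0) to (325,147). The holder is at the top left.

```bash
python3 - <<'E'
from h import *
p=camera_params("wrist"); p["pose"]=np.load("w2.npy")
print("disc",onz(p,(280.5,102),10))
for a,b in [((236,142),(234,0)),((325,147),(331,0))]:
    A,B=onz(p,a,8),onz(p,b,8); d=B-A; print(A,B,np.degrees(np.arctan2(d[1],d[0])))
c=onz(p,(236,142),8)-onz(p,(325,147),8); print("front edge normal",np.degrees(np.arctan2(c[1],c[0]))-90,np.linalg.norm(c))
go([455,300,220])
E
```

```text
disc [569.707  57.06   10.   ]
[515.198  82.365   8.   ] [630.686 130.692   8.   ] 22.707415682112675
[550.248  -0.944   8.   ] [669.268  51.419   8.   ] 23.747057230687126
front edge normal 22.817671244360227 90.38196829488815
pos [494.897 -23.234 225.796] shift [  5.239 -15.419   0.284]
```

carry_out([
  [[0.35,-1,0],[0,0,0],0],
  [[0.35,-1,0],[0,0,0],0],
  [[0.35,-1,0],[0,0,0],0],
  [[0.35,-1,0],[0,0,0],0],
  [[0.35,-1,0],[0,0,0],0],
  [[0.35,-1,0],[0,0,0],0],
  [[0.35,-1,0],[0,0,0],0],
  [[0.35,-1,0],[0,0,0],0],
])

```text
time_s: 7.95
position: [476.0, 145.4, 225.7]
orientation: [3.063, 0.699, 0.0]
ft_force: [0.6, -0.2, 0.2]
gripper_width: 87.9
finger_force: 0.0
```

carry_out([
  [[0.35,-1,0],[0,0,0],0],
  [[0.35,-1,0],[0,0,0],0],
  [[0.35,-1,0],[0,0,0],0],
  [[0.35,-1,0],[0,0,0],0],
  [[0.35,-1,0],[0,0,0.9],0],
  [[0.35,-1,0],[0,0,0.9],0],
  [[0,0,0],[0,0,0.8],0],
  [[0,0,0],[0,0,0],0],
])

```text
time_s: 8.75
position: [464.6, 271.7, 225.5]
orientation: [3.14, 0.092, -0.0]
ft_force: [0.3, 0.3, -0.7]
gripper_width: 88.2
finger_force: 0.0
```

carry_out([
  [[0,0,0],[0,0,0],0],
  [[0,0,0],[0,0,0],0],
])

```text
time_s: 8.95
position: [464.4, 271.2, 225.7]
orientation: [3.14, 0.096, -0.0]
ft_force: [0.0, -0.2, -0.4]
gripper_width: 87.5
finger_force: 0.0
```

```bash
python3 - <<'E'
from h import *
s=ctrl.state(); print(s["time_s"],s["position"],s["orientation"],s["ft_force"])
np.save("w3.npy",camera_params("wrist")["pose"])
cv2.imwrite("pics/wrist3.png",snapshot("wrist")[:,:,::-1])
E
```

```text
8.95 [464.432 271.212 225.662] [ 3.14   0.096 -0.   ] [ 0.007 -0.239 -0.361]
```

View pics/wrist3.png

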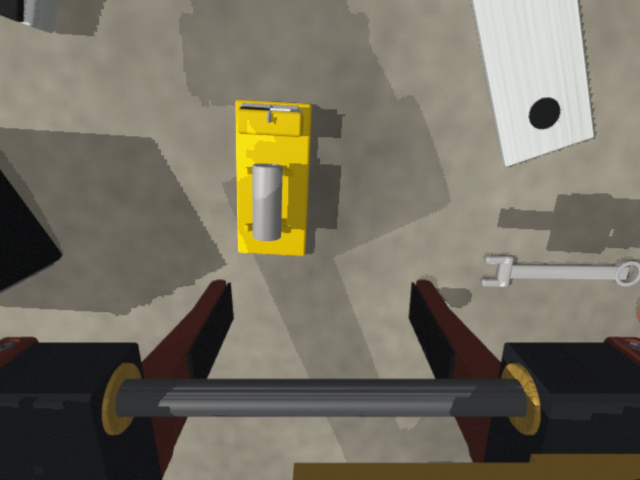

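The slide runs from about (267,165) to (267,239), with its sides at columns 253 and 281. The disc is at (544.5,113).

```bash
python3 - <<'E'
from h import *
p=camera_params("wrist"); p["pose"]=np.load("w3.npy")
im=cv2.imread("pics/wrist3.png"); hsv=cv2.cvtColor(im,cv2.COLOR_BGR2HSV)
m=(hsv[...,1]<60).astype(np.uint8); m[:135]=0;m[250:]=0;m[:,:240]=0;m[:,300:]=0
n,l,st,c=cv2.connectedComponentsWithStats(m); k=1+np.argmax(st[1:,4]); print(st[k],c[k])
pts=np.argwhere(l==k)[:,::-1].astype(np.float32)
print(cv2.minAreaRect(pts))
v=cv2.fitLine(pts[(pts[:,1]>175)&(pts[:,1]<230)],cv2.DIST_L2,0,.01,.01).ravel();print(v)
col=lambda r: v[2]+(r-v[3])*v[0]/v[1]
t,b=st[k][1],st[k][1]+st[k][3]
for z1,z2 in((45,59),(31,59)):
    A,B=onz(p,(col(t),t),z1),onz(p,(col(b),b),z2); d=A-B; print(A,B,(A+B)/2,np.linalg.norm(d[:2]),np.degrees(np.arctan2(d[1],d[0])))
A,B=onz(p,(col(175),175),47),onz(p,(col(230),230),47); d=A-B; print("ang",np.degrees(np.arctan2(d[1],d[0])),A,B)
h=[onz(p,u,z) for u,z in [((236,253),10),((306,255),10)]]; d=h[0]-h[1]; print("base end",h,np.degrees(np.arctan2(d[1],d[0]))-90)
print("disc",onz(p,(544.5,113),10)); print(R.from_rotvec(ctrl.state()["orientation"]).as_matrix())
E
```

```text
[ 253  164   29   77 2109] [266.605 201.505]
((267.0, 202.0), (76.0, 28.0), 90.0)
[  0.013  -1.    266.605 202.345]
[507.594 323.869  45.   ] [436.676 321.577  59.   ] [472.135 322.723  52.   ] 70.95499243462686 1.8515535531709633
[505.911 325.8    31.   ] [436.676 321.577  59.   ] [471.293 323.688  45.   ] 69.36368147202965 3.4907992170212845
ang 0.2854454935568423 [497.679 323.543  47.   ] [443.963 323.275  47.   ]
base end [array([403.891, 361.355,  10.   ]), array([406.386, 283.821,  10.   ])] 1.8435293588087092
disc [570.08   56.891  10.   ]
[[ 0.998  0.061 -0.   ]
 [ 0.061 -0.998 -0.   ]
 [-0.     0.    -1.   ]]
```

carry_out([
  [[0.14,-0.65,1],[0,0,0.17],0],
  [[0.14,-0.65,1],[0,0,0],0],
  [[0.14,-0.65,1],[0,0,0],0],
  [[0.14,-0.65,1],[0,0,0],0],
  [[0,0,1],[0,0,0],0],
  [[0,0,1],[0,0,0],0],
  [[0,0,0],[0,0,0],0],
  [[0,0,0],[0,0,0],0],
])

```text
time_s: 9.8
position: [473.3, 324.1, 105.8]
orientation: [3.141, 0.054, -0.001]
ft_force: [0.0, -0.2, 0.4]
gripper_width: 87.8
finger_force: 0.0
```

```bash
python3 - <<'E'
from h import *
go([471.8,323.7,26.5],R.from_matrix(np.array([[np.cos(.035),np.sin(.035),0],[np.sin(.035),-np.cos(.035),0],[0,0,-1]])))
cv2.imwrite("pics/wrist4.png",snapshot("wrist")[:,:,::-1])
E
```

```text
pos [473.337 324.074 105.793] shift [-0.075  0.015  3.965]
turn [ 0.002  0.003 -0.003]
```

View pics/wrist4.png

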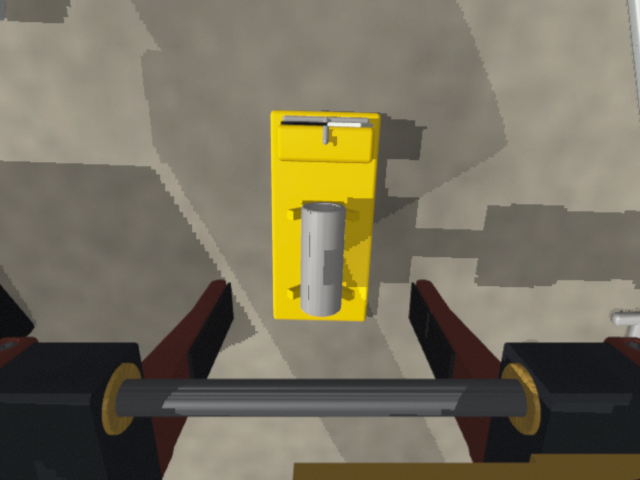

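The slide is at column 322, midway between the fingers, and lines up with the tool x axis. I'll descend and grip.

carry_out([
  [[-0.07,0,0.9],[0,0,0],0],
  [[0,0,0.9],[0,0,0],0],
  [[0,0,0.9],[0,0,0],0],
  [[0,0,0.7],[0,0,0],0],
  [[0,0,0.5],[0,0,0],0],
  [[0,0,0],[0,0,0],0],
  [[0,0,0],[0,0,0],1],
  [[0,0,0],[0,0,0],1],
])

```text
time_s: 10.65
position: [472.4, 324.7, 28.5]
orientation: [-3.14, -0.054, -0.002]
ft_force: [0.6, -0.2, 1.2]
gripper_width: 75.1
finger_force: 0.0
```

carry_out([
  [[0,0,0],[0,0,0],1],
  [[0,0,0],[0,0,0],1],
  [[0,0,0],[0,0,0],1],
  [[0,0,0],[0,0,0],1],
  [[0,0,0],[0,0,0],1],
  [[0,0,0],[0,0,0],1],
])

```text
time_s: 11.25
position: [471.7, 323.7, 27.7]
orientation: [3.14, 0.055, -0.001]
ft_force: [4.1, -10.3, 5.6]
gripper_width: 27.3
finger_force: 30.1
```

It is gripped at about 28 mm with 30 N. Now I'll lift it straight up.

carry_out([
  [[0,0,-0.2],[0,0,0],1],
  [[0,0,-0.5],[0,0,0],1],
  [[0,0,-0.8],[0,0,0],1],
  [[0,0,-1],[0,0,0],1],
  [[0,0,-1],[0,0,0],1],
  [[0,0,-1],[0,0,0],1],
  [[0,0,-1],[0,0,0],1],
  [[0,0,-1],[0,0,0],1],
])

```text
time_s: 12.05
position: [472.0, 324.5, 160.0]
orientation: [-3.14, -0.054, -0.002]
ft_force: [0.5, 0.4, -1.0]
gripper_width: 27.5
finger_force: 29.8
```

carry_out([
  [[0,0,-0.8],[0,0,0],1],
  [[0,0,-0.5],[0,0,0],1],
  [[0,0,0],[0,0,0],1],
  [[0,0,0],[0,0,0],1],
])

```text
time_s: 12.45
position: [471.7, 324.3, 183.8]
orientation: [-3.141, -0.054, -0.0]
ft_force: [0.5, -0.2, -1.1]
gripper_width: 27.6
finger_force: 29.8
```

```bash
python3 - <<'E'
from h import *
a=np.radians(22.9)
go([569.8,57,181.5],R.from_matrix(np.array([[np.cos(a),np.sin(a),0],[np.sin(a),-np.cos(a),0],[0,0,-1]])))
s=ctrl.state();print(s["ft_force"],s["moment"],s["gripper_width"])
np.save("w5.npy",camera_params("wrist")["pose"])
cv2.imwrite("pics/wrist5.png",snapshot("wrist")[:,:,::-1])
E
```

```text
pos [471.673 324.253 183.81 ] shift [ 4.445 13.523  0.114]
turn [-0.001 -0.001 -2.436]
[ 0.476 -0.169 -1.076] [-0.008  0.01   0.046] 27.62191680718301
```

View pics/wrist5.png

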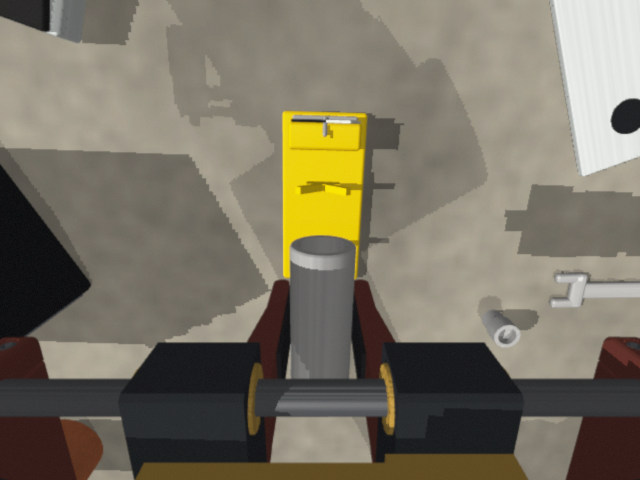

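The slide sits level between the fingers. Its near end's ring spans rows 236–268 at column 322, and the holder is empty. I'll check its offset along the bore against the projection.

```bash
python3 - <<'E'
from h import *
p=camera_params("wrist"); p["pose"]=np.load("w5.npy")
s=ctrl.state(); r=R.from_rotvec(s["orientation"])
for dx in(30,35,40):
    print(dx,[proj(p,s["position"]+r.apply([dx,y,-19+dz])) for y,dz in((0,-14),(0,14),(14,0),(-14,0))])
E
```

```text
30 [array([321.042, 269.347]), array([321.027, 245.837]), array([353.982, 256.636]), array([288.086, 256.521])]
35 [array([321.067, 257.293]), array([321.048, 235.499]), array([354.332, 245.505]), array([287.781, 245.389])]
40 [array([321.093, 244.974]), array([321.069, 224.971]), array([354.69 , 234.151]), array([287.47 , 234.034])]
```

carry_out([
  [[0.3,0.5,0],[0,0,0],1],
  [[0.3,0.9,0],[0,0,0],1],
  [[0.3,1,0],[0,0,0],1],
  [[0.3,1,0],[0,0,0],1],
  [[0.3,1,0],[0,0,0],1],
  [[0.3,1,0],[0,0,0],1],
  [[0.3,1,0],[0,0,0],1],
  [[0.3,1,0],[0,0,0],1],
])

```text
time_s: 13.3
position: [524.9, 176.3, 182.8]
orientation: [3.141, 0.053, -0.002]
ft_force: [0.2, -0.5, -0.7]
gripper_width: 27.4
finger_force: 29.8
```

carry_out([
  [[0.3,1,0],[0,0,0],1],
  [[0.3,1,0],[0,0,0],1],
  [[0.3,1,0],[0,0,0],1],
  [[0.3,1,0],[0,0,0],1],
  [[0.3,0.8,0],[0,0,0],1],
  [[0.3,0.8,0],[0,0,0],1],
  [[0.2,0.5,0.1],[0,0,0],1],
  [[0,0,0],[0,0,0],1],
])

```text
time_s: 14.1
position: [569.4, 56.3, 181.2]
orientation: [3.141, 0.052, -0.001]
ft_force: [-0.8, 1.0, -0.5]
gripper_width: 27.5
finger_force: 29.8
```

carry_out([
  [[0,0,0],[0,0,-0.5],1],
  [[0,0,0],[0,0,-0.7],1],
  [[0,0,0],[0,0,-0.7],1],
  [[0,0,0],[0,0,-0.53],1],
  [[0,0,0],[0,0,0],1],
  [[0,0,0],[0,0,0],1],
  [[0,0,0],[0,0,0],1],
])

```text
time_s: 14.8
position: [569.0, 57.8, 181.7]
orientation: [-3.08, -0.62, 0.0]
ft_force: [0.8, -0.6, -1.4]
gripper_width: 27.5
finger_force: 29.8
```

```bash
python3 - <<'E'
from h import *
a=np.radians(22.9)
go([569.8,57,181.2],R.from_matrix(np.array([[np.cos(a),np.sin(a),0],[np.sin(a),-np.cos(a),0],[0,0,-1]])))
s=ctrl.state();print(s["time_s"],s["ft_force"],s["gripper_width"])
x=np.array([np.cos(a),np.sin(a),0])
for n in("side","scene"):
    p=camera_params(n); im=snapshot(n)[:,:,::-1].copy()
    for d in(-35,35,115): print(n,d,proj(p,np.array([569.8,57,200])+d*x))
    u,v=proj(p,[610,70,180]).astype(int); c=im[max(v-75,0):v+75,max(u-100,0):u+100]
    print(u,v); cv2.imwrite(f"pics/f_{n}.png",cv2.resize(c,None,fx=3.9,fy=3.9))
E
python3 -c "
import cv2
a,b=[cv2.resize(cv2.imread(f'pics/f_{n}.png'),(400,300)) for n in('side','scene')]
cv2.imwrite('pics/final.png',cv2.hconcat([a,b]))"
```

```text
pos [568.967  57.8   181.674] shift [0.023 0.053 0.024]
turn [-0.001  0.    -0.014]
14.8 [ 0.787 -0.596 -1.366] 27.491812790890343
side -35 [319.232 213.413]
side 35 [279.297 214.225]
side 115 [233.555 215.156]
276 222
scene -35 [309.988 218.141]
scene 35 [344.265 226.54 ]
scene 115 [384.495 236.399]
346 234
```

View pics/final.png

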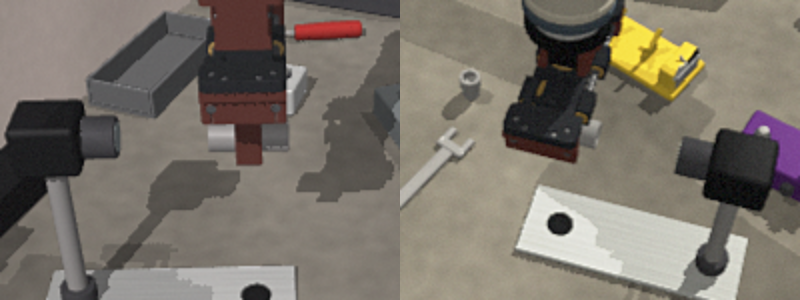

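In the side view the slide spans columns 280–320 at about row 215. The prediction was 279–319 at rows 213–214, so it is centred, level and aimed at the lens. I'll hand it in.

```bash
python3 -c "
from bench import ctrl
print(ctrl.close_job())"
```

```text
the job is handed in; nothing more can be done
None
```

The job is handed in, but no verdict came back: by the force and height readings the large key and then the small key went fully down, and the slide is held level in the focus, about 1 mm from the target by the arm's readings.

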